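Square up a stack of packing plates and clamp it

TASK

Tap the four slotted packing plates on the sloping angle table, keeping them stacked, until the whole stack sits squarely in the corner against the lower fence and the side fence with all its edges flush. Then press the toggle clamp's handle fully down so that its pad holds the stack for drilling. Leave the other things on the bench where they are.

Things in the scene. Friction and masses are not known exactly. Their poses are not given: they have to be found in the camera images.
- angle_table: Angle table fixed on the bench: dark grey bed sloping up away from the robot at 24 degrees, two steel fences in a corner, toggle clamp at its right. Origin: on the bed surface, 88 mm over the bench, where the underside centre of a plate lies when home in the corner. x points up the slope, z square out of the bed, y to the left. The bed reaches from x = -48 to 80 and y = -84 to 92 mm.
- lower_fence (a point): Middle of the top edge of the lower fence's inner face: a face square to the table's x, at x = -35 mm of the angle table, 22 mm high, from y = -39 to +55 mm. The plates' lower long edges belong against it.
- side_fence (a point): Middle of the top edge of the side (right) fence's inner face: a face square to the table's y, at y = -55 mm of the angle table, 22 mm high, from x = -26 to +52 mm. The plates' right short edges belong against it.
- plate_0: Plate 1 of 4 from below: flat plate of dull aluminium with two slots, 70 mm (its x, up the slope) x 110 mm (its y) x 6 mm thick, 0.12 kg. Origin: centre of its underside. The stack is 24 mm high; each plate starts 6 to 20 mm up the slope and 5 to 22 mm to the left of home, a little turned. The slots lie inside; all four edges are whole.
- plate_1: Plate 2 of 4 from below: flat plate of dull aluminium with two slots, 70 mm (its x, up the slope) x 110 mm (its y) x 6 mm thick, 0.12 kg. Origin: centre of its underside. The stack is 24 mm high; each plate starts 6 to 20 mm up the slope and 5 to 22 mm to the left of home, a little turned. The slots lie inside; all four edges are whole.
- plate_2: Plate 3 of 4 from below: flat plate of dull aluminium with two slots, 70 mm (its x, up the slope) x 110 mm (its y) x 6 mm thick, 0.12 kg. Origin: centre of its underside. The stack is 24 mm high; each plate starts 6 to 20 mm up the slope and 5 to 22 mm to the left of home, a little turned. The slots lie inside; all four edges are whole.
- plate_3: Plate 4 of 4 from below: flat plate of dull aluminium with two slots, 70 mm (its x, up the slope) x 110 mm (its y) x 6 mm thick, 0.12 kg. Origin: centre of its underside. The stack is 24 mm high; each plate starts 6 to 20 mm up the slope and 5 to 22 mm to the left of home, a little turned. The slots lie inside; all four edges are whole.
- clamp_handle (a joint): Angle of the toggle clamp's handle over the bed, rad: 0 = closed (parallel to the bed), about 1 = open; it stays where it is left. Pivot at x = -18, y = -106, z = 35 mm of the angle table, axis along the table's x. The handle, a black bar 19 mm thick that ends 89 mm from the pivot, points to the table's -y (right) and swings down to the right; 2 to 4 N at its end move it.
- clamp_pad (a point): Centre of the underside of the rubber pad at the end of the clamp's arm. The arm (pivot at x = -18, y = -83, z = 35 mm of the angle table, 60 mm long, 20 mm wide) is linked to the handle, turns 1.5 times as far, stands up square to the bed when open (99 mm high) and rests the pad on the 24 mm stack when closed.
- handle_end (a point): Point on the upper side of the handle, 75 mm from its pivot, where to press it down.
- paint_brush: parts brush, 186 x 30 x 13 mm, lying to the left of the angle table; origin centre of its underside
- pliers: pliers, 156 x 41 x 12 mm, lying to the right of the angle table; origin centre of the underside
- tape_roll: roll of black tape, 68 mm across and 22 mm high, lying to the left of the angle table; origin centre of its underside
- white_puck: white jar lid, 60 mm across and 16 mm high, lying to the right of the clamp's handle; origin centre of its underside

How it is judged:
On the way, in this order (a step that is already met when the one before it is completed fails the run):
1. all four plates lie square in the corner with their edges flush while the clamp is still open (x of plate_0 in the frame of angle_table between -0.003 and 0.003 m and y of plate_0 in the frame of angle_table between -0.003 and 0.003 m and z of plate_0 in the frame of angle_table between -0.003 and 0.021 m and angle between the x axis of each of plate_0, plate_1, plate_2, plate_3 and the x axis of angle_table, either way round below 0.035 rad and angle between the z axis of each of plate_0, plate_1, plate_2, plate_3 and the z axis of angle_table, either way round below 0.06 rad and x of plate_1 in the frame of angle_table between -0.003 and 0.003 m and y of plate_1 in the frame of angle_table between -0.003 and 0.003 m and z of plate_1 in the frame of angle_table between -0.003 and 0.021 m and x of plate_2 in the frame of angle_table between -0.003 and 0.003 m and y of plate_2 in the frame of angle_table between -0.003 and 0.003 m and z of plate_2 in the frame of angle_table between -0.003 and 0.021 m and x of plate_3 in the frame of angle_table between -0.003 and 0.003 m and y of plate_3 in the frame of angle_table between -0.003 and 0.003 m and z of plate_3 in the frame of angle_table between -0.003 and 0.021 m and value of joint clamp_handle above 0.6 rad), for 0.2 s.
2. the clamp is closed on the squared stack (x of plate_0 in the frame of angle_table between -0.003 and 0.003 m and y of plate_0 in the frame of angle_table between -0.003 and 0.003 m and z of plate_0 in the frame of angle_table between -0.003 and 0.021 m and angle between the x axis of each of plate_0, plate_1, plate_2, plate_3 and the x axis of angle_table, either way round below 0.035 rad and angle between the z axis of each of plate_0, plate_1, plate_2, plate_3 and the z axis of angle_table, either way round below 0.06 rad and x of plate_1 in the frame of angle_table between -0.003 and 0.003 m and y of plate_1 in the frame of angle_table between -0.003 and 0.003 m and z of plate_1 in the frame of angle_table between -0.003 and 0.021 m and x of plate_2 in the frame of angle_table between -0.003 and 0.003 m and y of plate_2 in the frame of angle_table between -0.003 and 0.003 m and z of plate_2 in the frame of angle_table between -0.003 and 0.021 m and x of plate_3 in the frame of angle_table between -0.003 and 0.003 m and y of plate_3 in the frame of angle_table between -0.003 and 0.003 m and z of plate_3 in the frame of angle_table between -0.003 and 0.021 m and value of joint clamp_handle below 0.1 rad), for 0.2 s.
At the end, for the whole second after the job is handed in: All four plates lie stacked on the bed at rest, each within 3 mm of home along both fences and turned less than 2 degrees (0.035 rad), and the clamp's handle is within 0.1 rad of closed (all of step 2 and linear speed of each of plate_0, plate_1, plate_2, plate_3 below 0.01 m/s); the robot touches nothing.
It fails at once if the paint brush is moved more than 20 mm (distance of paint_brush from where it was at the start of the episode above 0.02 m).
It fails at once if the pliers is moved more than 20 mm (distance of pliers from where it was at the start of the episode above 0.02 m).
It fails at once if the tape roll is moved more than 20 mm (distance of tape_roll from where it was at the start of the episode above 0.02 m).
It fails at once if the white puck is moved more than 20 mm (distance of white_puck from where it was at the start of the episode above 0.02 m).
It also fails if it takes over 72 s, if anything falls off the work surface, if the arm or the gripper's body presses on something with over 40 N, if the wrist force passes 120 N, or if a joint passes its speed limit or range.

ROBOT

A 7-joint arm with a two-finger parallel gripper is mounted at the origin on a cart in front of the work surface, level with it; the furniture and walls round the work are solid. World frame = base frame: x ahead of the robot, y to its left, z up, the work surface at z = 0. Lengths are in m, angles in rad, forces in N, time in s.
With the tool pointing down it reaches from about 0.425 to 0.875 m from the base axis. Payload 4.7 kg.
Tool frame: the origin (TCP) lies between the finger pads; the fingertips stand 14 mm ahead of it and the grasp point (between the pads) lies 5 mm behind it; z points along the fingers, y is the line along which they close (so a half turn about z gives the same grasp; the last joint's range is limited). The gripper opens to 87 mm and grips with 3 to 60 N. Pads are 19 mm wide; open, the fingers measure 117 mm over their backs; the gripper's body (75 mm by 190 mm) begins 51 mm behind the grasp point.
Start: joints at [1.245, 0.321, -0.07, 1.45, 0.023, 1.371, -0.057], TCP at [0.217, -0.613, 0.237] pointing down, gripper open.
Joint ranges: [-2.86, 2.86], [-0.3, 2.09], [-1.38, 1.24], [0.06, 2.45], [-1.56, 4.7], [0.09, 2.05], [-2.69, 2.69]. Speed limits (rad/s): [2.57, 2.57, 3.14, 3.14, 3.14, 3.14, 3.14].

INTERFACE

Orientations are given as a rotation vector (axis times angle).
In Python, from bench import get_state, get_image, camera_params, close_job gives the robot as it stands. The module is installed in compiled form; this text tells all that it offers.
- The arm moves only by the tool arm_command, never from a script. Its argument "motion" is a list of rows, each a list of 5 numbers: the finger opening in mm, from 0 to 87, then the shift along the tool's x, y, z in mm, then the turn about the tool's z in degrees. In form: [[gripper, x, y, z, spin], ...]. A call has 1 to 5 rows; each row is the pose to reach, as a shift and turn from the pose commanded when the call began, along the tool's axes at that moment; what a row does not reach only later rows make up. A row lasts 1/12 s, in which the tool goes at most 41.7 mm and 7.16 degrees, less where a joint would pass 70% of its speed; a pose out of reach is approached as far as the arm can. A call with a gripper value outside its range is refused whole. The fingers move at their own pace and stop on an object; "newtons" is the grip in N (left out, the last holds). Time passes only in rows, so rows that repeat a pose let the fingers close. It gives the time, the measured TCP pose, the force, the opening and the grip force at its end, in the units of the state.
- get_state(): the state, without advancing time (a new reading comes with each control period).
- get_image(name): name is "scene" or "top" or "wrist"; returns (picture, depth): 420x560x3 uint8, red, green, blue; 420x560 float32, m along the optical axis (not along the pixel's ray), 0 where there is no reading.
- camera_params(name): a dict with "intrinsics" (3x3 intrinsics, pixels), "extrinsics" (4x4, takes a point from camera to world coordinates). Camera axes: x right, y down, z forward; pixel columns grow to the right and rows downward; lengths in m; the calibration is good to about 2 mm. A picture is of the moment at which its call begins: read the wrist's pose just before it. camera_params takes no time and is no camera call; for the wrist camera it gives the pose at the moment of the call.
- close_job(): hands the job in; it is judged then, once.
The state is a dict: "time": time; "joint_positions": joint angles; "qd": joint speeds; "joint_torque": joint torques, N m; "position": TCP position; "tool_rot": TCP orientation; "ft_force": force on the tool from outside, world axes, zero at the start; "torque": the same for the moment, N m; "grip_width": opening from 0.0 (shut) to 1.0 (fully open); "grip_force": force on a finger pad.
Only numpy, scipy, OpenCV 4.12 (cv2) and the standard library are available. Lean on these libraries where they do the work, as an engineer would, in place of code of your own. Each camera call takes 0.05 s, during which the arm holds its last target. There are 200 camera calls.

## Working session

There is one attempt and no reset: what is moved stays moved. The work goes in short steps, Python scripts to look and compute and a tool call to move; the robot and the scene stay as the last step left them, time stands still between calls to the robot, and variables do not carry over. Pictures are saved under pics/ and viewed, at most 10 in all, crops included, and the job is handed in when it is done.

Besides the shell and the picture viewer there is one more tool, called after "Emit:" by a JSON object that holds its "fn" and its "kwargs", one argument or row to a line. arm_command: Moves the arm, as the interface text tells. Its arguments: {"type":"object","properties":{"motion":{"type":"array"},"newtons":{"type":"number"}},"required":["motion"]}

```bash
mkdir -p pics; cat > h.py <<'E'
import numpy as np, cv2
from bench import *
from scipy.spatial.transform import Rotation as R
def snap(n,f=None):
    P=camera_params(n); im,d=get_image(n)
    if f: cv2.imwrite('pics/'+f,im[:,:,::-1])
    return im,d,np.array(P['intrinsics']),np.array(P['extrinsics'])
def pts(d,K,E):
    v,u=np.indices(d.shape); p=np.stack([(u-K[0,2])/K[0,0]*d,(v-K[1,2])/K[1,1]*d,d],-1)
    return p@E[:3,:3].T+E[:3,3]
E
python3 - <<'E'
from h import *
s=get_state();print(s)
for n in('scene','top'):
    im,d,K,E=snap(n,n+'0.png');print(n,K,E.round(3)); np.savez(n+'0.npz',im=im,d=d,K=K,E=E)
E
```

```text
{'time': 0.0, 'joint_positions': array([ 1.24509784,  0.32178848, -0.07006693,  1.45167291,  0.02259646,
        1.37079326, -0.05688669]), 'qd': array([-2.13575473e-03,  1.68331249e-03, -6.73611017e-04,  2.41015136e-04,
        4.97996067e-05,  1.94815751e-04, -6.87977895e-04]), 'joint_torque': array([ 1.10350327e-04, -4.91287351e+01, -4.03740825e-01, -3.12528241e+01,
       -6.37660269e-02,  4.36730019e-02,  1.88500258e-04]), 'position': array([ 0.21641294, -0.6123586 ,  0.23548481]), 'tool_rot': array([-3.09454997e+00, -5.30921413e-01,  6.53131972e-04]), 'ft_force': array([-0.12046272, -0.21045019, -0.36273384]), 'torque': array([-0.006962  , -0.01689186, -0.0013773 ]), 'grip_force': 0.0, 'grip_width': 1.0004769354967737}
scene [[510.79286839   0.         289.36514699]
 [  0.         510.79286839 212.93485751]
 [  0.           0.           1.        ]] [[-0.745 -0.43   0.51  -0.122]
 [-0.667  0.47  -0.578  0.637]
 [ 0.009 -0.771 -0.637  0.803]
 [ 0.     0.     0.     1.   ]]
top [[468.15230125   0.         275.43902923]
 [  0.         468.15230125 214.37276012]
 [  0.           0.           1.        ]] [[ 0.021 -0.995  0.098  0.334]
 [-1.    -0.021  0.004  0.005]
 [-0.002 -0.098 -0.995  1.104]
 [ 0.     0.     0.     1.   ]]
```

View pics/scene0.png

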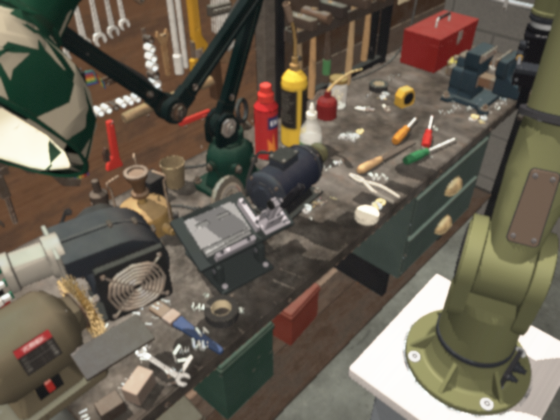

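View pics/top0.png

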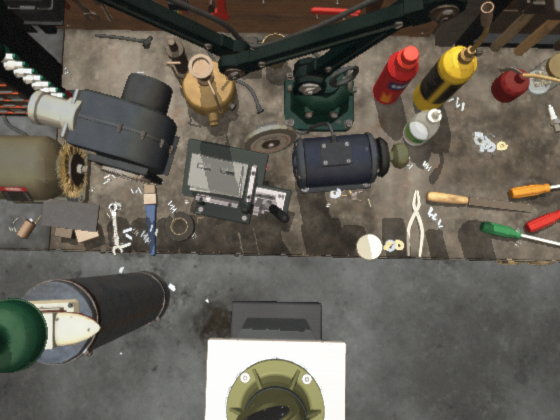

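Scene: bed with the plate stack at about (240,230), clamp at (270,212). Top: the plates at about (220,172), clamp (268,200), black handle end (283,213), puck (369,247), motor (335,160) close behind. Now I'll locate the table.

```bash
python3 - <<'E'
from h import *
z=np.load('top0.npz');p=pts(z['d'],z['K'],z['E']);im=z['im']
print('bench z',np.median(p[225:240,300:340,2]))
for (u,v) in [(218,170),(200,150),(255,150),(220,211),(245,210),(195,205),(262,205),(283,213),(275,195),(250,180),(369,247),(335,160),(182,227),(152,215),(290,195)]:
    print((u,v),p[v,u].round(3))
c=cv2.resize(im[130:230,165:305],(784,560),interpolation=cv2.INTER_CUBIC);cv2.imwrite('pics/c0.png',c[:,:,::-1])
E
```

```text
bench z 3.933774649411692e-05
(218, 170) [0.523 0.133 0.119]
(200, 150) [0.567 0.174 0.112]
(255, 150) [0.585 0.059 0.051]
(220, 211) [0.447 0.14  0.009]
(245, 210) [0.445 0.077 0.063]
(195, 205) [0.461 0.2   0.   ]
(262, 205) [0.453 0.038 0.092]
(283, 213) [ 0.428 -0.007  0.174]
(275, 195) [0.476 0.011 0.092]
(250, 180) [0.504 0.065 0.114]
(369, 247) [ 0.369 -0.21   0.016]
(335, 160) [ 0.544 -0.113  0.149]
(182, 227) [ 0.408  0.229 -0.001]
(152, 215) [0.433 0.298 0.014]
(290, 195) [ 0.477 -0.022  0.09 ]
```

View pics/c0.png

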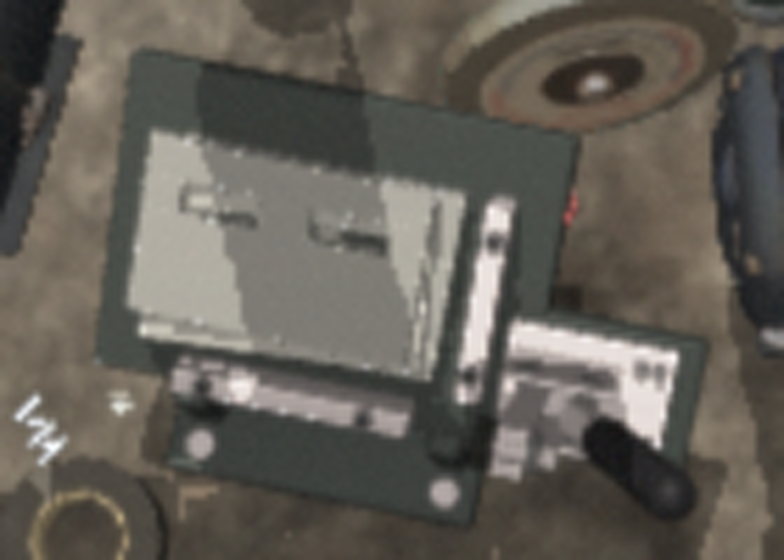

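Crop (5.6x, offset 165,130): plates at (290,260), side fence (485,300), lower fence (290,395), clamp base right with black handle (640,465); the table is turned roughly -11 degrees. Next I'll fit the table frame.

```bash
python3 - <<'E'
from h import *
z=np.load('top0.npz');p=pts(z['d'],z['K'],z['E']);im=z['im'].astype(int)
def fit(q):
    for _ in range(4):
        A=np.c_[q[:,:2],np.ones(len(q))];c=np.linalg.lstsq(A,q[:,2],rcond=None)[0];r=q[:,2]-A@c
        q=q[abs(r)<max(.002,2*np.median(abs(r)))]
    return c,len(q),np.std(r)
for nm,(a,b,c,d) in dict(plate=(150,390,200,320),bedtop=(150,500,75,115),bed_right=(525,545,200,290)).items():
    q=p[130+int(c/5.6):130+int(d/5.6),165+int(a/5.6):165+int(b/5.6)].reshape(-1,3)
    f,n,s=fit(q[(q[:,2]>.04)]); print(nm,f.round(4),n,s.round(4),'slope',np.degrees(np.arctan(np.hypot(f[0],f[1]))),'yaw',np.degrees(np.arctan2(f[1],f[0])))
# bed outline corners at plane: crop pixels
def ray(u,v,n,d0):  # plane n.x=d0
    K,E=z['K'],z['E'];r=E[:3,:3]@np.array([(u-K[0,2])/K[0,0],(v-K[1,2])/K[1,1],1]);o=E[:3,3]
    return o+r*(d0-n@o)/(n@r)
E
```

```text
plate [ 0.3825 -0.0771 -0.068 ] 527 0.0014 slope 21.316505848542 yaw -11.398115312816675
bedtop [-1.617   0.1478  1.0241] 235 0.0061 slope 58.37213739845703 yaw 174.77668681840436
bed_right [ 0.3969 -0.2712 -0.0919] 46 0.0009 slope 25.675348341036077 yaw -34.34480223237224
```

```bash
cat >> h.py <<'E'
def T(x0,y0,psi,z0=.088):
    M=np.eye(4);M[:3,:3]=(R.from_euler('z',psi)*R.from_euler('y',-np.radians(24))).as_matrix();M[:3,3]=x0,y0,z0;return M
def proj(P,K,E):
    c=(np.asarray(P)-E[:3,3])@E[:3,:3];return c[:,:2]/c[:,2:]*[K[0,0],K[1,1]]+K[:2,2]
E
python3 - <<'E'
from h import *
from scipy.optimize import least_squares
z=np.load('top0.npz');K,E=z['K'],z['E']
L=np.array([[80,92,0],[80,-84,0],[-48,92,0],[52,-55,22],[-26,-55,22],[-35,55,22],[-35,-39,22]])/1000
px=np.array([[135,50],[580,130],[100,360],[487,198],[457,398],[178,358],[412,405]])/5.6+[165,130]
f=lambda s:(proj(L@T(*s)[:3,:3].T+T(*s)[:3,3],K,E)-px)
r=least_squares(lambda s:f(s).ravel(),[.52,.12,-.2],loss='soft_l1');print(r.x,np.degrees(r.x[2]));print(f(r.x).round(2))
M=T(*r.x);np.save('M.npy',M)
p=pts(z['d'],K,E)
q=(p-M[:3,3])@M[:3,:3]*1000
# table-frame height map samples
for (a,b) in [(540,220),(535,280),(300,80),(200,60),(250,300),(400,230),(150,328),(425,300),(450,220),(483,300),(300,400),(110,200),(640,460),(680,500),(600,430)]:
    u,v=165+a/5.6,130+b/5.6;print((a,b),q[round(v),round(u)].round(1))
for n,l in dict(hend=None).items():
    pass
piv=np.array([-18,-106,35]);
for th in (1.0,):
    e=piv+[0,-75*np.cos(th)+9.5*-np.sin(th)*1,75*np.sin(th)+0];print('hend world',M[:3,:3]@e/1000+M[:3,3])
E
```

```text
[ 0.50369113  0.12018174 -0.17033857] -9.759680863012221
[[-0.53 -0.97]
 [ 0.5   0.05]
 [-0.84  0.1 ]
 [ 0.45  0.16]
 [ 0.13 -0.8 ]
 [-0.21  0.71]
 [ 0.31  0.46]]
(540, 220) [ 42.7 -72.6  -0.4]
(535, 280) [ 19.1 -76.7   1.4]
(300, 80) [78.5 26.  -4.5]
(200, 60) [78.1 65.1 -2.4]
(250, 300) [-4.8 28.5 24.6]
(400, 230) [ 34.4 -22.8  25.3]
(150, 328) [-25.4  67.2  18.5]
(425, 300) [  5.6 -36.5  15.2]
(450, 220) [ 39.5 -39.8  13.6]
(483, 300) [ 12.5 -58.7  25.2]
(300, 400) [-39.9   4.7  21. ]
(110, 200) [17.3 92.9 -0.8]
(640, 460) [ -14.8 -129.4   93.9]
(680, 500) [ -19.6 -145.8  114.3]
(600, 430) [ -14.  -113.1   72.8]
hend world [ 0.42196472 -0.02254661  0.17030698]
```

Emit:
{"fn": "arm_command", "kwargs": {
  "motion": [
    [0,36,-19,0,6],
    [0,72,-38,0,12],
    [0,108,-57,0,18],
    [0,144,-76,-10,24],
    [0,180,-95,-20,29.2]
  ]
}}

```text
time: 0.52
position: [0.3548, -0.4615, 0.2555]
tool_rot: [-3.128, 0.275, 0.003]
ft_force: [0.0, -1.1, 0.8]
grip_width: 0.706
grip_force: 0.0
```

```bash
python3 - <<'E'
from h import *
s=get_state();print(s['time'],s['position'],s['tool_rot'],s['ft_force'])
Rt=R.from_rotvec(s['tool_rot']).as_matrix();print(Rt.round(3))
M=np.load('M.npy');print('home->tool shift mm',((M[:3,3]-s['position'])@Rt*1000).round())
z=np.load('top0.npz');p=pts(z['d'],z['K'],z['E']);m=(p[...,2]>.2)&(p[...,0]<.75)&(p[...,1]<.5)&(p[...,0]>.3)
print('tall',[(q.min(0).round(2),q.max(0).round(2)) for q in [p[m]]])
E
```

```text
0.5167 [ 0.35484845 -0.46149578  0.25549855] [-3.12787169e+00  2.74650052e-01  2.67674612e-03] [ 0.0488734  -1.11296699  0.84588252]
[[ 0.985 -0.174 -0.002]
 [-0.174 -0.985  0.002]
 [-0.002 -0.002 -1.   ]]
home->tool shift mm [  46. -598.  168.]
tall [(array([ 0.33, -0.38,  0.2 ]), array([0.75, 0.5 , 1.1 ]))]
```

Emit:
{"fn": "arm_command", "kwargs": {
  "motion": [
    [0,12,-40,0,0],
    [0,24,-80,0,0],
    [0,36,-120,0,0],
    [0,46,-160,0,0],
    [0,50,-200,0,0]
  ]
}}

```text
time: 0.93
position: [0.4385, -0.2726, 0.256]
tool_rot: [-3.13, 0.265, -0.0]
ft_force: [1.3, 0.3, 0.4]
grip_width: 0.319
grip_force: 0.0
```

Emit:
{"fn": "arm_command", "kwargs": {
  "motion": [
    [0,0,-40,0,0],
    [0,0,-80,0,0],
    [0,0,-120,0,0],
    [0,0,-160,0,0],
    [0,0,-200,0,0]
  ]
}}

```text
time: 1.35
position: [0.4709, -0.0759, 0.2562]
tool_rot: [3.13, -0.267, -0.0]
ft_force: [0.7, -1.0, 0.6]
grip_width: 0.021
grip_force: 0.0
```

Emit:
{"fn": "arm_command", "kwargs": {
  "motion": [
    [0,0,-40,0,0],
    [0,0,-80,0,0],
    [0,0,-100,0,0],
    [0,0,-100,0,0]
  ]
}}

```text
time: 1.68
position: [0.488, 0.0272, 0.2564]
tool_rot: [-3.129, 0.251, -0.0]
ft_force: [-0.2, -0.3, 0.0]
grip_width: 0.005
grip_force: 0.0
```

```bash
cat >> h.py <<'E'
def where():
    s=get_state();M=np.load('M.npy');Rt=R.from_rotvec(s['tool_rot']).as_matrix()
    tip=s['position']+Rt[:,2]*.014
    print('t',round(s['time'],2),'home->toolshift',((M[:3,3]-s['position'])@Rt*1000).round(1),'tip in table',((tip-M[:3,3])@M[:3,:3]*1000).round(1),'F',s['ft_force'].round(1),'w',round(s['grip_width'],2))
    return s,M,Rt
E
python3 - <<'E'
from h import *
where();im,d,K,E=snap('wrist');np.savez('w1.npz',im=im,d=d,K=K,E=E)
im2=snap('scene')[0]
a=cv2.resize(im,(400,300));b=cv2.resize(im2[130:330,130:397],(400,300))
cv2.imwrite('pics/w1.png',np.hstack([im[:, :],cv2.resize(im2[170:310,150:230],(240,420))])[:,:,::-1])
E
```

```text
t 1.68 home->toolshift [  0.6 -93.9 168.7] tip in table [ 63.1 -94.3 141. ] F [-0.2 -0.3  0. ] w 0.01
```

View pics/w1.png

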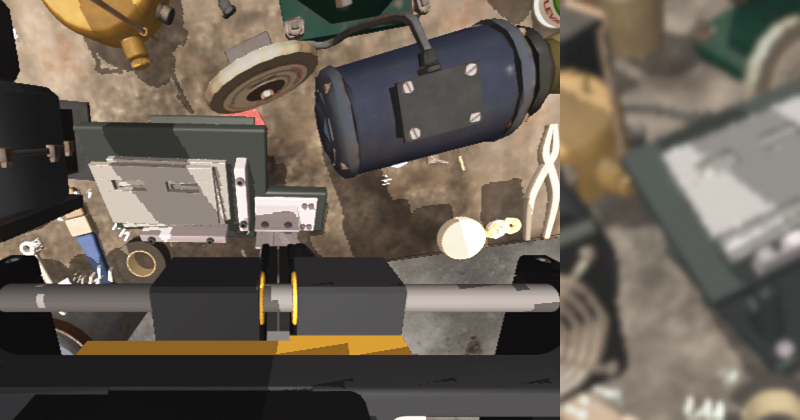

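Wrist view: stack at (165,190), side fence (240,195), fingers at (280,270), motor at the right, and the grinder body left at x<75, near the table's left edge. I'll check clearance on the left.

```bash
python3 - <<'E'
from h import *
M=np.load('M.npy')
for n in('top0','w1'):
    z=np.load(n+'.npz');p=pts(z['d'],z['K'],z['E']);h=(p-M[:3,3])@M[:3,:3]
    Rz=R.from_euler('z',-.17034).as_matrix();q=((p-M[:3,3])@Rz*1000)  # horizontal table axes
    ok=(z['d']>0)
    print(n,'max world z(mm) rows x',)
    for x in range(-120,161,40):
        print(x,[ (lambda m:int(1000*p[...,2][m].max()) if m.any() else -1)(ok&(abs(q[...,0]-x)<20)&(abs(q[...,1]-y)<10)&(p[...,2]<.3)) for y in range(80,241,20)])
z=np.load('w1.npz');p=pts(z['d'],z['K'],z['E'])
s,M,Rt=where();t=(p-s['position'])@Rt*1000
for zz in (-10,-5,0,5,10,13):
    m=(abs(t[...,2]-zz)<3)&(abs(t[...,0])<30)&(abs(t[...,1])<40)&(z['d']>0)
    if m.any(): print('finger z',zz,t[m].min(0).round(),t[m].max(0).round(),m.sum())
E
```

```text
top0 max world z(mm) rows x
-120 [27, 26, 27, 19, 19, 14, 21, 4, 111]
-80 [26, 27, 25, 9, 16, 17, 11, 6, 12]
-40 [107, 79, 7, 7, 160, 160, 161, 160, 158]
0 [124, 96, 6, 147, 171, 183, 188, 189, 190]
40 [132, 116, 105, 158, 182, 185, 193, 196, 193]
80 [122, 118, 117, 160, 176, 186, 190, 192, 192]
120 [34, 6, 5, 158, 174, 185, 190, 191, 191]
160 [71, 69, 69, 56, 136, 149, 152, 150, 145]
w1 max world z(mm) rows x
-120 [24, 24, 24, 17, 20, 14, 22, 3, 8]
-80 [24, 24, 24, 11, 15, 15, 14, 2, 13]
-40 [107, 73, 9, 9, 153, 15, 15, 12, -1]
0 [125, -1, -1, 147, 152, 29, 1, -1, -1]
40 [133, 116, 107, 148, 143, -1, -1, -1, -1]
80 [121, 120, 121, 142, 30, 14, -1, -1, -1]
120 [36, 2, 115, 137, 102, 92, 3, 2, 1]
160 [69, 69, 66, 59, 99, 66, 2, 10, -1]
t 1.78 home->toolshift [  -0.8 -100.5  168. ] tip in table [  63.7 -100.4  140.3] F [-0.3 -0.8  0.3] w 0.01
finger z -10 [  3. -15. -13.] [12.  0. -7.] 204
finger z -5 [  9. -17.  -8.] [12.  2. -2.] 167
finger z 0 [  9. -16.  -3.] [12.  2.  3.] 153
finger z 5 [  9. -17.   2.] [12.  2.  8.] 145
finger z 10 [  9. -17.   7.] [11.  1. 13.] 135
finger z 13 [  9. -16.  10.] [11.  1. 14.] 73
```

Emit:
{"fn": "arm_command", "kwargs": {
  "motion": [
    [0,0,-40,0,7],
    [0,0,-80,0,14],
    [0,0,-120,0,21],
    [0,0,-160,0,28],
    [0,0,-200,0,35]
  ]
}}

```text
time: 2.2
position: [0.5118, 0.1712, 0.2544]
tool_rot: [-2.997, 0.933, 0.01]
ft_force: [-2.2, 2.2, -0.8]
grip_width: 0.004
grip_force: 0.0
```

Emit:
{"fn": "arm_command", "kwargs": {
  "motion": [
    [0,0,0,0,7],
    [0,0,0,0,14],
    [0,0,0,0,21],
    [0,0,0,0,28],
    [0,0,0,0,35]
  ]
}}

```text
time: 2.62
position: [0.5148, 0.1567, 0.2374]
tool_rot: [2.866, -1.212, -0.052]
ft_force: [0.3, 0.9, -1.1]
grip_width: 0.008
grip_force: 0.0
```

Emit:
{"fn": "arm_command", "kwargs": {
  "motion": [
    [0,0,0,0,7],
    [0,0,0,0,14],
    [0,0,0,0,20],
    [0,0,0,0,20],
    [0,0,0,0,20]
  ]
}}

```text
time: 3.03
position: [0.5186, 0.1539, 0.2278]
tool_rot: [2.701, -1.501, -0.102]
ft_force: [1.5, -0.4, -3.0]
grip_width: 0.007
grip_force: 0.0
```

```bash
python3 - <<'E'
from h import *
s,M,Rt=where();print(s['joint_positions'].round(2),s['tool_rot'],np.degrees(np.arctan2(Rt[1,0],Rt[0,0])))
im,d,K,E=snap('wrist','w2.png');np.savez('w2.npz',im=im,d=d,K=K,E=E);print('cam in tool',((E[:3,3]-s['position'])@Rt).round(3))
p=pts(d,K,E);t=(p-s['position'])@Rt*1000
for zz in (-40,-30,-20,-10,0,10):
    m=(abs(t[...,2]-zz)<3)&(abs(t[...,0])<30)&(abs(t[...,1])<40)&(d>0)
    if m.any(): print('finger z',zz,t[m].min(0).round(),t[m].max(0).round(),m.sum())
E
```

```text
t 3.03 home->toolshift [ 25.4  19.9 141. ] tip in table [ 58.4  35.4 111.8] F [ 1.5 -0.4 -3. ] w 0.01
[-1.29  0.27  1.14  1.7  -0.25  1.41 -2.69] [ 2.7010515  -1.50124964 -0.10202692] -58.20332255729178
cam in tool [ 0.078 -0.001 -0.149]
finger z -40 [-11.  -6. -38.] [ -0.   4. -37.] 15
finger z -30 [-10.  -7. -32.] [ 11.   4. -27.] 88
finger z -20 [  8.  -9. -23.] [ 11.   6. -17.] 155
finger z -10 [  3.  -9. -13.] [11.  6. -7.] 204
finger z 0 [  9. -10.  -3.] [11.  8.  3.] 169
finger z 10 [  9. -10.   7.] [11.  7. 13.] 129
```

View pics/w2.png

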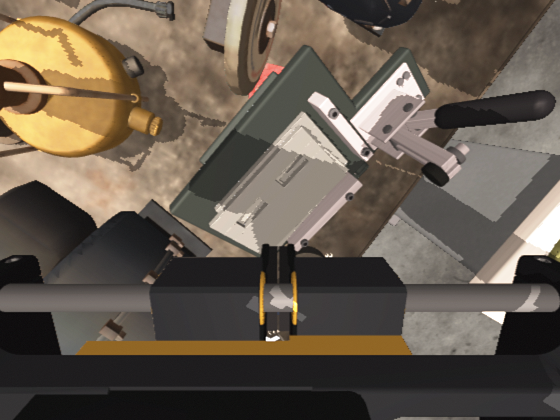

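Wrist view: spin stopped at the joint-7 limit; the stack is visible at (285,180). I'll turn the other way, tool x to the table's left.

Emit:
{"fn": "arm_command", "kwargs": {
  "motion": [
    [0,0,0,-6,-7],
    [0,0,0,-12,-14],
    [0,0,0,-20,-21],
    [0,0,0,-20,-28],
    [0,0,0,-20,-35]
  ]
}}

```text
time: 3.5
position: [0.5215, 0.1548, 0.2482]
tool_rot: [3.052, -0.607, -0.119]
ft_force: [-0.4, -0.3, -0.5]
grip_width: 0.004
grip_force: 0.0
```

Emit:
{"fn": "arm_command", "kwargs": {
  "motion": [
    [0,0,0,0,-7],
    [0,0,0,0,-14],
    [0,0,0,0,-21],
    [0,0,0,0,-28],
    [0,0,0,0,-35]
  ]
}}

```text
time: 3.92
position: [0.5212, 0.1546, 0.2478]
tool_rot: [3.117, 0.341, -0.128]
ft_force: [-0.2, 0.2, -0.5]
grip_width: 0.004
grip_force: 0.0
```

Emit:
{"fn": "arm_command", "kwargs": {
  "motion": [
    [0,0,0,0,-7],
    [0,0,0,0,-14],
    [0,0,0,0,-21],
    [0,0,0,0,-28],
    [0,0,0,0,-35]
  ]
}}

```text
time: 4.33
position: [0.5212, 0.1546, 0.2479]
tool_rot: [-2.854, -1.255, 0.123]
ft_force: [1.0, 1.1, 0.1]
grip_width: 0.005
grip_force: 0.0
```

Emit:
{"fn": "arm_command", "kwargs": {
  "motion": [
    [0,0,0,0,-7],
    [0,0,0,0,-14],
    [0,0,0,0,-21],
    [0,0,0,0,-28],
    [0,0,0,0,-35]
  ]
}}

```text
time: 4.75
position: [0.5212, 0.1546, 0.2479]
tool_rot: [-2.328, -2.041, 0.106]
ft_force: [-0.1, -0.4, 0.5]
grip_width: 0.006
grip_force: 0.0
```

```bash
python3 - <<'E'
from h import *
s,M,Rt=where();print(s['joint_positions'].round(2),s['tool_rot'],np.degrees(np.arctan2(Rt[1,0],Rt[0,0])),Rt[:,2],s['qd'].round(2))
E
```

```text
t 4.75 home->toolshift [-32.7  -0.3 161.2] tip in table [ 68.8  36.5 129.1] F [-0.1 -0.4  0.5] w 0.01
[-1.01  0.18  0.77  1.66 -0.13  1.44 -0.35] [-2.32806251 -2.04063787  0.10647155] 82.52266775999914 [-0.0805809  -0.0122469  -0.99667283] [ 0.14 -0.02 -0.16 -0.    0.03 -0.    1.42]
```

Emit:
{"fn": "arm_command", "kwargs": {
  "motion": [
    [0,0,0,-40,0],
    [0,0,0,-80,0],
    [0,0,0,-120,0],
    [0,0,0,-160,0],
    [0,0,0,-200,0]
  ]
}}

```text
time: 5.17
position: [0.5372, 0.1566, 0.4494]
tool_rot: [-2.335, -2.033, 0.106]
ft_force: [0.5, -0.4, -0.3]
grip_width: 0.004
grip_force: 0.0
```

```bash
cat >> h.py <<'E'
def jt():
    s,M,Rt=where();Q=M[:3,:3].T@Rt
    print('pos',s['position'].round(3),'q',s['joint_positions'].round(2),'yaw',np.degrees(np.arctan2(Rt[1,0],Rt[0,0])).round(1),'toolz',Rt[:,2].round(3),'toolz in table',Q[:,2].round(3),'toolx in table',Q[:,0].round(3))
E
python3 -c "
from h import *
jt()
z=np.load('top0.npz');p=pts(z['d'],z['K'],z['E']);m=(p[...,2]>.3)&(p[...,0]>.2)&(p[...,0]<.75)
for y in np.arange(-.5,.6,.1):
  k=m&(abs(p[...,1]-y)<.05)
  if k.any(): print(round(y,1),p[k].min(0).round(2),p[k].max(0).round(2))
"
```

```text
t 5.17 home->toolshift [-3.250e+01  2.000e-01  3.633e+02] tip in table [164.8  41.2 306.9] F [ 0.5 -0.4 -0.3] w 0.0
pos [0.537 0.157 0.449] q [-0.96  0.21  0.8   1.23 -0.16  1.84 -0.34] yaw 82.2 toolz [-0.08  -0.012 -0.997] toolz in table [-0.476 -0.025 -0.879] toolx in table [-0.04   0.999 -0.007]
-0.4 [ 0.73 -0.35  0.3 ] [ 0.73 -0.35  0.33]
-0.3 [ 0.72 -0.35  0.3 ] [ 0.74 -0.31  0.41]
-0.2 [ 0.65 -0.24  0.35] [ 0.72 -0.15  0.54]
-0.1 [ 0.67 -0.15  0.3 ] [ 0.73 -0.05  0.49]
-0.0 [ 0.33 -0.05  0.3 ] [0.73 0.05 1.1 ]
0.1 [0.65 0.05 0.3 ] [0.73 0.15 0.4 ]
0.2 [0.69 0.15 0.35] [0.73 0.25 0.48]
0.3 [0.53 0.25 0.46] [0.7  0.3  0.64]
0.5 [0.7  0.49 0.3 ] [0.72 0.51 0.31]
```

Emit:
{"fn": "arm_command", "kwargs": {
  "motion": [
    [0,-30,-12,-20,0],
    [0,-60,-24,-40,0],
    [0,-85,-36,-70,0],
    [0,-105,-40,-105,0],
    [0,-120,-40,-140,0]
  ]
}}

```text
time: 5.58
position: [0.4923, 0.042, 0.573]
tool_rot: [-2.36, -2.029, 0.076]
ft_force: [0.4, -2.7, 0.0]
grip_width: 0.006
grip_force: 0.0
```

```bash
python3 -c "
from h import *
jt()"
```

```text
t 5.58 home->toolshift [ 88.2  25.1 482.8] tip in table [192.8 -79.3 429.8] F [ 0.4 -2.7  0. ] w 0.01
pos [0.492 0.042 0.573] q [-0.75  0.1   0.71  1.07 -0.07  2.05 -0.22] yaw 81.4 toolz [-0.055 -0.011 -0.998] toolz in table [-0.454 -0.02  -0.891] toolx in table [-0.026  1.    -0.009]
```

Emit:
{"fn": "arm_command", "kwargs": {
  "motion": [
    [0,0,0,-40,0],
    [0,0,0,-80,0],
    [0,0,0,-120,0],
    [0,0,0,-120,0]
  ]
}}

```text
time: 5.92
position: [0.492, 0.0501, 0.5933]
tool_rot: [-2.365, -2.061, 0.019]
ft_force: [0.6, 0.4, 0.2]
grip_width: 0.005
grip_force: 0.0
```

```bash
python3 -c "
from h import *
jt()"
```

```text
t 5.92 home->toolshift [ 74.    7.8 504.8] tip in table [200.  -71.1 448.8] F [0.6 0.4 0.2] w 0.01
pos [0.492 0.05  0.593] q [-0.71  0.08  0.63  1.03 -0.05  2.05 -0.24] yaw 82.1 toolz [-0.012 -0.004 -1.   ] toolz in table [-0.417 -0.006 -0.909] toolx in table [-0.033  0.999  0.008]
```

Emit:
{"fn": "arm_command", "kwargs": {
  "motion": [
    [0,0,0,-40,0],
    [0,0,0,-80,0],
    [0,0,0,-120,0],
    [0,0,0,-160,0],
    [0,0,0,-200,0]
  ]
}}

```text
time: 6.33
position: [0.4877, 0.0515, 0.6174]
tool_rot: [2.347, 2.051, 0.046]
ft_force: [0.2, 0.3, -0.0]
grip_width: 0.006
grip_force: 0.0
```

Emit:
{"fn": "arm_command", "kwargs": {
  "motion": [
    [0,0,0,-40,0],
    [0,0,0,-80,0],
    [0,0,0,-120,0],
    [0,0,0,-160,0],
    [0,0,0,-200,0]
  ]
}}

```text
time: 6.75
position: [0.4808, 0.0504, 0.6429]
tool_rot: [2.323, 2.029, 0.114]
ft_force: [0.9, -0.9, -0.5]
grip_width: 0.007
grip_force: 0.0
```

```bash
python3 -c "
from h import *
jt()"
```

```text
t 6.75 home->toolshift [ 61.4 -37.  555.2] tip in table [211.3 -72.3 498.1] F [ 0.9 -0.9 -0.5] w 0.01
pos [0.481 0.05  0.643] q [-1.26  0.03  1.16  0.98 -0.03  2.05 -0.25] yaw 82.3 toolz [ 0.092  0.007 -0.996] toolz in table [-0.323  0.023 -0.946] toolx in table [-0.025  0.999  0.032]
```

Emit:
{"fn": "arm_command", "kwargs": {
  "motion": [
    [0,0,0,-40,0],
    [0,0,0,-80,0],
    [0,0,0,-120,0],
    [0,0,0,-160,0],
    [0,0,0,-200,0]
  ]
}}

```text
time: 7.17
position: [0.4722, 0.05, 0.6673]
tool_rot: [2.297, 2.01, 0.182]
ft_force: [-0.2, 0.2, 0.5]
grip_width: 0.007
grip_force: 0.0
```

Emit:
{"fn": "arm_command", "kwargs": {
  "motion": [
    [0,0,0,-40,0],
    [0,0,0,-80,0],
    [0,0,0,-120,0],
    [0,0,0,-160,0],
    [0,0,0,-200,0]
  ]
}}

```text
time: 7.58
position: [0.4574, 0.0466, 0.6915]
tool_rot: [2.275, 1.988, 0.247]
ft_force: [0.4, 0.0, -0.2]
grip_width: 0.01
grip_force: 0.0
```

Emit:
{"fn": "arm_command", "kwargs": {
  "motion": [
    [0,0,0,-40,0],
    [0,0,0,-80,0],
    [0,0,0,-120,0],
    [0,0,0,-160,0],
    [0,0,0,-200,0]
  ]
}}

```text
time: 8.0
position: [0.438, 0.0421, 0.7163]
tool_rot: [2.252, 1.958, 0.309]
ft_force: [0.7, -0.7, -0.2]
grip_width: 0.002
grip_force: 0.0
```

```bash
python3 -c "
from h import *
jt()"
```

```text
t 8.0 home->toolshift [ 47.  -98.6 627. ] tip in table [206.  -87.1 581.1] F [ 0.7 -0.7 -0.2] w 0.0
pos [0.438 0.042 0.716] q [ 0.68 -0.05 -0.75  0.88 -0.05  2.05 -0.24] yaw 82.5 toolz [ 0.246  0.028 -0.969] toolz in table [-0.177  0.069 -0.982] toolx in table [-0.01   0.997  0.072]
```

Emit:
{"fn": "arm_command", "kwargs": {
  "motion": [
    [0,-35,0,20,0],
    [0,-70,0,40,0],
    [0,-105,0,40,0],
    [0,-140,0,40,0],
    [0,-175,0,40,0]
  ]
}}

```text
time: 8.42
position: [0.4247, -0.1299, 0.6659]
tool_rot: [2.249, 1.964, 0.31]
ft_force: [1.9, 0.2, 0.1]
grip_width: 0.006
grip_force: 0.0
```

Emit:
{"fn": "arm_command", "kwargs": {
  "motion": [
    [0,-30,0,-35,0],
    [0,-60,0,-80,0],
    [0,-90,0,-120,0],
    [0,-90,0,-160,0],
    [0,-90,0,-200,0]
  ]
}}

```text
time: 8.83
position: [0.4005, -0.1805, 0.7147]
tool_rot: [2.229, 1.94, 0.322]
ft_force: [-0.1, 0.7, -0.4]
grip_width: 0.001
grip_force: 0.0
```

Emit:
{"fn": "arm_command", "kwargs": {
  "motion": [
    [0,0,0,-40,0],
    [0,0,0,-80,0],
    [0,0,0,-120,0],
    [0,0,0,-160,0],
    [0,0,0,-200,0]
  ]
}}

```text
time: 9.25
position: [0.3796, -0.1735, 0.7403]
tool_rot: [2.188, 1.91, 0.359]
ft_force: [-0.2, -0.2, -0.5]
grip_width: 0.006
grip_force: 0.0
```

```bash
python3 -c "
from h import *
jt()"
```

```text
t 9.25 home->toolshift [ 279.7 -130.7  657.1] tip in table [ 197.7 -309.7  611.5] F [-0.2 -0.2 -0.5] w 0.01
pos [ 0.38  -0.173  0.74 ] q [-0.03 -0.13  0.4   0.91 -0.07  2.05  0.19] yaw 82.6 toolz [ 0.321 -0.002 -0.947] toolz in table [-0.096  0.053 -0.994] toolx in table [-0.021  0.998  0.055]
```

Emit:
{"fn": "arm_command", "kwargs": {
  "motion": [
    [0,-35,10,20,0],
    [0,-70,20,20,0],
    [0,-105,20,-20,0],
    [0,-120,20,-80,0],
    [0,-120,20,-140,0]
  ]
}}

```text
time: 9.67
position: [0.3761, -0.2795, 0.7464]
tool_rot: [2.17, 1.873, 0.377]
ft_force: [-0.4, -0.8, 0.5]
grip_width: 0.006
grip_force: 0.0
```

Emit:
{"fn": "arm_command", "kwargs": {
  "motion": [
    [0,0,0,-40,0],
    [0,0,0,-80,0],
    [0,0,0,-120,0],
    [0,0,0,-160,0],
    [0,0,0,-200,0]
  ]
}}

```text
time: 10.08
position: [0.3625, -0.2694, 0.7653]
tool_rot: [2.118, 1.875, 0.412]
ft_force: [-0.3, -0.0, 0.8]
grip_width: 0.003
grip_force: 0.0
```

```bash
python3 -c "
from h import *
jt()"
```

```text
t 10.08 home->toolshift [ 385.3 -182.3  669.8] tip in table [ 208.4 -407.2  634.5] F [-0.3 -0.   0.8] w 0.0
pos [ 0.362 -0.269  0.765] q [-0.29 -0.09  0.92  0.8  -0.17  2.05  0.42] yaw 83.4 toolz [ 0.393 -0.021 -0.919] toolz in table [-0.017  0.045 -0.999] toolx in table [-0.039  0.998  0.046]
```

Emit:
{"fn": "arm_command", "kwargs": {
  "motion": [
    [0,24,-9,29,2.2],
    [0,48,-18,58,2.2],
    [0,72,-27,87,2.2],
    [0,96,-36,116,2.2],
    [0,120,-45,145,2.2]
  ]
}}

```text
time: 10.5
position: [0.375, -0.1929, 0.6659]
tool_rot: [2.171, 1.815, 0.412]
ft_force: [-1.8, -0.3, 0.4]
grip_width: 0.005
grip_force: 0.0
```

Emit:
{"fn": "arm_command", "kwargs": {
  "motion": [
    [0,24,-9,29,0],
    [0,48,-18,58,0],
    [0,72,-27,87,0],
    [0,96,-36,116,0],
    [0,120,-45,145,0]
  ]
}}

```text
time: 10.92
position: [0.4203, -0.1473, 0.5979]
tool_rot: [2.204, 1.81, 0.4]
ft_force: [-1.3, 0.2, -0.2]
grip_width: 0.002
grip_force: 0.0
```

Emit:
{"fn": "arm_command", "kwargs": {
  "motion": [
    [0,24,-9,29,0],
    [0,48,-18,58,0],
    [0,72,-27,87,0],
    [0,96,-36,116,0],
    [0,120,-45,145,0]
  ]
}}

```text
time: 11.33
position: [0.4889, -0.0483, 0.4561]
tool_rot: [2.225, 1.837, 0.381]
ft_force: [2.2, 0.0, -0.3]
grip_width: 0.007
grip_force: 0.0
```

```bash
python3 -c "
from h import *
jt()"
```

```text
t 11.33 home->toolshift [ 148.9 -142.4  348.7] tip in table [ 161.5 -167.9  316.6] F [ 2.2  0.  -0.3] w 0.01
pos [ 0.489 -0.048  0.456] q [-0.07 -0.3   0.08  1.69  0.03  1.4  -0.17] yaw 79.6 toolz [ 0.342 -0.013 -0.94 ] toolz in table [-0.072  0.046 -0.996] toolx in table [0.031 0.999 0.044]
```

Emit:
{"fn": "arm_command", "kwargs": {
  "motion": [
    [0,24,-15,25,0],
    [0,48,-30,50,0],
    [0,72,-45,75,0],
    [0,96,-60,100,0],
    [0,120,-75,125,0]
  ]
}}

```text
time: 11.75
position: [0.4821, 0.084, 0.3185]
tool_rot: [2.223, 1.842, 0.379]
ft_force: [0.3, 0.3, -0.0]
grip_width: 0.005
grip_force: 0.0
```

```bash
python3 -c "
from h import *
jt()"
```

```text
t 11.75 home->toolshift [ 27.5 -64.3 223.7] tip in table [ 78.9 -38.7 202.8] F [ 0.3  0.3 -0. ] w 0.01
pos [0.482 0.084 0.319] q [-0.12 -0.3  -0.15  1.96  0.07  1.15 -0.47] yaw 79.8 toolz [ 0.34  -0.012 -0.94 ] toolz in table [-0.074  0.046 -0.996] toolx in table [0.028 0.999 0.044]
```

Emit:
{"fn": "arm_command", "kwargs": {
  "motion": [
    [0,30,-15,10,-1],
    [0,60,-30,30,-1.6],
    [0,90,-45,60,-1.6],
    [0,115,-50,90,-1.6],
    [0,135,-55,120,-1.6]
  ]
}}

```text
time: 12.17
position: [0.4958, 0.2267, 0.1953]
tool_rot: [2.192, 1.874, 0.377]
ft_force: [0.6, -0.1, 0.3]
grip_width: 0.006
grip_force: 0.0
```

```bash
python3 - <<'E'
from h import *
jt()
im,d,K,E=snap('top','t2.png');np.savez('t2.npz',im=im,d=d,K=K,E=E)
jt()
im,d,K,E=snap('wrist','w3.png');np.savez('w3.npz',im=im,d=d,K=K,E=E)
E
```

```text
t 12.17 home->toolshift [-108.8  -12.7  104.6] tip in table [ 19.1 104.3  94.6] F [ 0.6 -0.1  0.3] w 0.01
pos [0.496 0.227 0.195] q [-0.2  -0.07 -0.4   2.01  0.22  0.92 -0.86] yaw 81.5 toolz [ 0.342 -0.01  -0.94 ] toolz in table [-0.073  0.048 -0.996] toolx in table [-0.002  0.999  0.049]
t 12.22 home->toolshift [-109.9   -7.2   98.6] tip in table [ 13.6 105.9  88.8] F [ 0.4  4.2 -3.3] w 0.01
pos [0.494 0.229 0.188] q [-0.2  -0.06 -0.4   2.02  0.22  0.92 -0.86] yaw 81.6 toolz [ 0.332 -0.01  -0.943] toolz in table [-0.083  0.047 -0.995] toolx in table [-0.006  0.999  0.047]
```

View pics/w3.png

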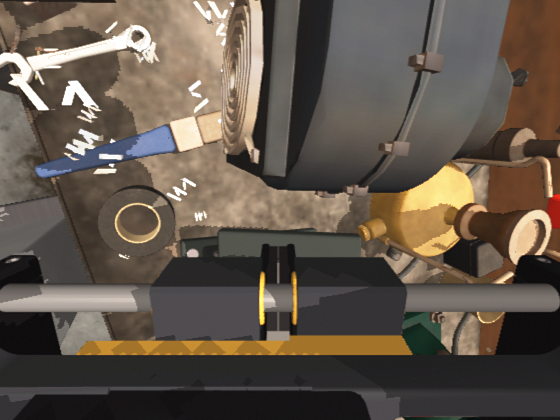

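Wrist view now looks left over brush (130,150) and grinder; fingers at (280,280) above the bed's left edge. I'll measure the plate outline from the earlier top view.

```bash
cat >> h.py <<'E'
def ontable(u,v,K,E,zt):
    M=np.load('M.npy');Q=M[:3,:3].T
    r=Q@E[:3,:3]@np.array([(u-K[0,2])/K[0,0],(v-K[1,2])/K[1,1],1]);o=Q@(E[:3,3]-M[:3,3])
    return (o+r*(zt-o[2])/r[2])*1000
E
python3 - <<'E'
from h import *
z=np.load('top0.npz')
for a,b,zt in [(152,130,24),(130,305,24),(140,330,18),(465,190,18),(435,380,18),(440,195,24),(410,375,24)]:
    print((a,b),ontable(165+a/5.6,130+b/5.6,z['K'],z['E'],zt/1000).round(1))
jt()
E
```

```text
(152, 130) [54.2 75.  24. ]
(130, 305) [-15.3  75.4  24. ]
(140, 330) [-26.3  71.7  18. ]
(465, 190) [ 52.7 -44.9  18. ]
(435, 380) [-23.6 -45.1  18. ]
(440, 195) [ 50.4 -36.5  24. ]
(410, 375) [-21.7 -35.8  24. ]
t 12.27 home->toolshift [-107.    -7.8  100.8] tip in table [ 14.4 103.1  90.5] F [-1.3 -1.4 -0.8] w 0.0
pos [0.493 0.226 0.19 ] q [-0.2  -0.07 -0.4   2.02  0.22  0.92 -0.86] yaw 81.6 toolz [ 0.331 -0.013 -0.943] toolz in table [-0.084  0.044 -0.996] toolx in table [-0.006  0.999  0.044]
```

Emit:
{"fn": "arm_command", "kwargs": {
  "motion": [
    [0,-12,2,30,0],
    [0,-16,4,60,0],
    [0,-16,5,80,0],
    [0,-16,5,87,0],
    [0,-16,5,87,0]
  ]
}}

```text
time: 12.68
position: [0.5279, 0.2055, 0.1148]
tool_rot: [2.195, 1.871, 0.371]
ft_force: [-0.4, -0.3, -0.0]
grip_width: 0.003
grip_force: 0.0
```

```bash
python3 -c "
from h import *
jt()"
```

```text
t 12.68 home->toolshift [-89.  -18.2  18.1] tip in table [18.5 88.8  6.7] F [-0.4 -0.3 -0. ] w 0.0
pos [0.528 0.205 0.115] q [-0.18  0.06 -0.37  2.07  0.31  0.75 -0.89] yaw 81.3 toolz [ 0.339 -0.013 -0.941] toolz in table [-0.076  0.045 -0.996] toolx in table [0.    0.999 0.045]
```

Emit:
{"fn": "arm_command", "kwargs": {
  "motion": [
    [0,-4,0,3,0],
    [0,-8,-1,4,0],
    [0,-12,-3,4,0],
    [0,-16,-5,4,0],
    [0,-20,-7,4,0]
  ]
}}

```text
time: 13.1
position: [0.5213, 0.1902, 0.1117]
tool_rot: [2.19, 1.872, 0.384]
ft_force: [-0.7, 4.8, 4.0]
grip_width: 0.004
grip_force: 2.6
```

```bash
python3 -c "
from h import *
jt()"
```

```text
t 13.1 home->toolshift [-72.9 -13.7  16.6] tip in table [13.7 72.7  5.4] F [-0.7  4.8  4. ] w 0.0
pos [0.521 0.19  0.112] q [-0.16  0.03 -0.35  2.1   0.28  0.72 -0.85] yaw 81.5 toolz [ 0.346 -0.008 -0.938] toolz in table [-0.069  0.051 -0.996] toolx in table [-0.002  0.999  0.051]
```

Emit:
{"fn": "arm_command", "kwargs": {
  "motion": [
    [0,-3,-2,0,0],
    [0,-6,-4,0,0],
    [0,-9,-6,0,0],
    [0,-11,-8,0,0],
    [0,-12,-8,0,0]
  ]
}}

```text
time: 13.52
position: [0.5134, 0.1875, 0.1102]
tool_rot: [2.187, 1.879, 0.401]
ft_force: [1.6, 21.1, 0.5]
grip_width: 0.004
grip_force: 11.6
```

```bash
python3 - <<'E'
from h import *
jt()
im,d,K,E=snap('top');np.savez('t3.npz',im=im,d=d,K=K,E=E)
cv2.imwrite('pics/t3.png',cv2.resize(im[130:230,165:305],(784,560),interpolation=cv2.INTER_CUBIC)[:,:,::-1])
E
```

```text
t 13.52 home->toolshift [-69.2  -6.5  17.1] tip in table [ 6.4 68.9  7.1] F [ 1.6 21.1  0.5] w 0.0
pos [0.513 0.188 0.11 ] q [-0.15  0.01 -0.35  2.13  0.26  0.7  -0.83] yaw 81.9 toolz [ 0.352  0.004 -0.936] toolz in table [-0.065  0.064 -0.996] toolx in table [-0.004  0.998  0.064]
```

View pics/t3.png

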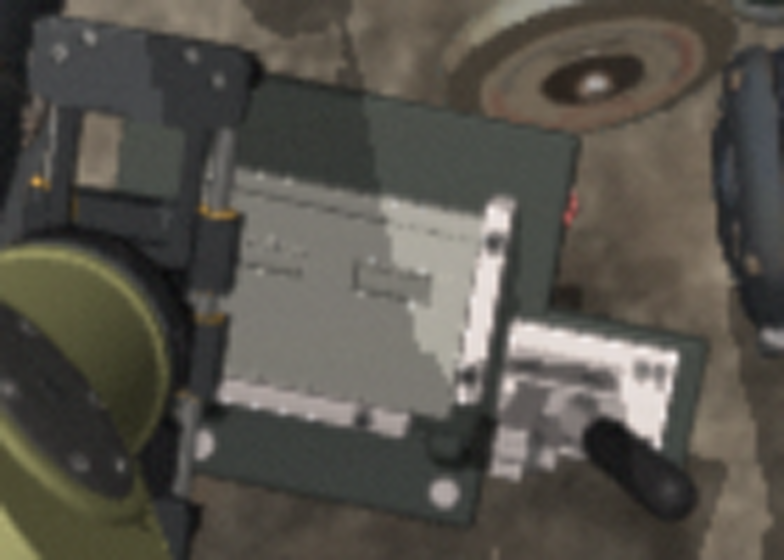

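Top view: stack is against the side fence (465,300 crop); at least one plate lies ~10 mm up-slope (line at (340,205)). Now back off, and go to the upper edges.

Emit:
{"fn": "arm_command", "kwargs": {
  "motion": [
    [0,6,0,0,0],
    [0,12,2,-15,0],
    [0,12,8,-45,0],
    [0,0,40,-60,0],
    [0,-30,64,-60,0]
  ]
}}

```text
time: 13.98
position: [0.5474, 0.1433, 0.1884]
tool_rot: [2.182, 1.878, 0.388]
ft_force: [2.0, 0.4, 0.8]
grip_width: 0.005
grip_force: 0.0
```

Emit:
{"fn": "arm_command", "kwargs": {
  "motion": [
    [0,-30,0,0,0],
    [0,-40,2,0,0],
    [0,-40,2,0,0]
  ]
}}

```text
time: 14.23
position: [0.5408, 0.0943, 0.1818]
tool_rot: [2.198, 1.864, 0.372]
ft_force: [-0.1, -0.0, 0.1]
grip_width: 0.005
grip_force: 0.0
```

```bash
python3 - <<'E'
from h import *
jt()
im,d,K,E=snap('scene');np.savez('s4.npz',im=im,d=d,K=K,E=E)
cv2.imwrite('pics/s4.png',cv2.resize(im[180:300,160:320],(800,600),interpolation=cv2.INTER_CUBIC)[:,:,::-1])
E
```

```text
t 14.23 home->toolshift [ 15.9 -70.3  75.2] tip in table [ 74.6 -18.6  55.1] F [-0.1 -0.   0.1] w 0.01
pos [0.541 0.094 0.182] q [-0.06 -0.08 -0.23  2.05  0.12  0.84 -0.52] yaw 81.0 toolz [ 0.34  -0.015 -0.94 ] toolz in table [-0.074  0.043 -0.996] toolx in table [0.004 0.999 0.043]
```

View pics/s4.png

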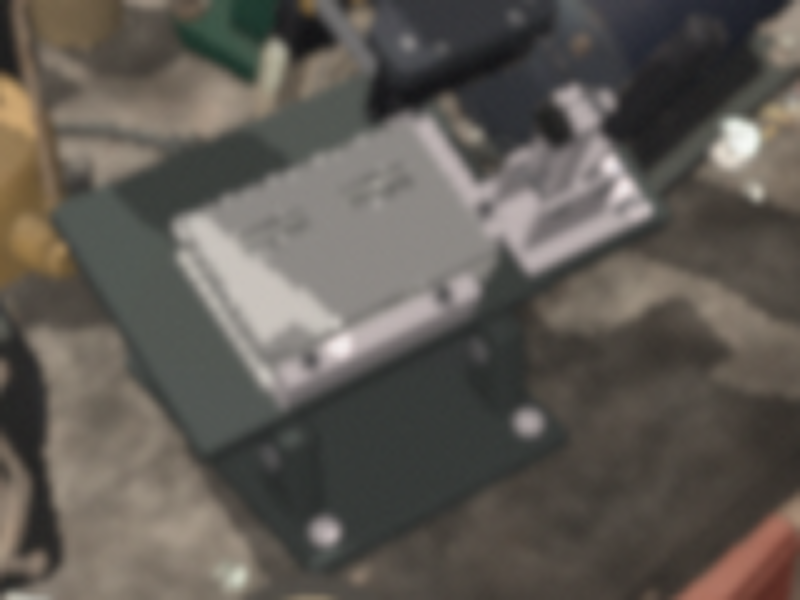

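Scene view: stack against the fences apart from a lower plate showing at the left (185,270). Now the down-slope push.

Emit:
{"fn": "arm_command", "kwargs": {
  "motion": [
    [0,12,0,20,0],
    [0,18,1,40,0],
    [0,18,1,50,0],
    [0,18,1,51,0],
    [0,18,1,51,0]
  ]
}}

```text
time: 14.7
position: [0.5618, 0.1169, 0.1346]
tool_rot: [2.192, 1.874, 0.374]
ft_force: [0.1, -0.8, 1.0]
grip_width: 0.003
grip_force: 0.0
```

```bash
python3 -c "
from h import *
jt()"
```

```text
t 14.7 home->toolshift [ -7.3 -70.2  24. ] tip in table [70.8  7.2  5.1] F [ 0.1 -0.8  1. ] w 0.0
pos [0.562 0.117 0.135] q [-0.07  0.03 -0.25  2.05  0.19  0.75 -0.6 ] yaw 81.5 toolz [ 0.34  -0.011 -0.94 ] toolz in table [-0.075  0.047 -0.996] toolx in table [-0.003  0.999  0.047]
```

Emit:
{"fn": "arm_command", "kwargs": {
  "motion": [
    [0,0,-5,1,0],
    [0,0,-10,1.5,0],
    [0,0,-14,1.5,0],
    [0,0,-18,1.5,0],
    [0,0,-21,1.5,0]
  ]
}}

```text
time: 15.12
position: [0.5439, 0.12, 0.1277]
tool_rot: [2.191, 1.871, 0.379]
ft_force: [3.1, -0.5, -0.7]
grip_width: 0.005
grip_force: 1.2
```

```bash
python3 -c "
from h import *
jt()"
```

```text
t 15.12 home->toolshift [ -7.5 -50.8  23.4] tip in table [51.4  7.3  6.2] F [ 3.1 -0.5 -0.7] w 0.0
pos [0.544 0.12  0.128] q [-0.08 -0.   -0.26  2.1   0.19  0.73 -0.62] yaw 81.5 toolz [ 0.344 -0.01  -0.939] toolz in table [-0.07   0.048 -0.996] toolx in table [-0.002  0.999  0.049]
```

Emit:
{"fn": "arm_command", "kwargs": {
  "motion": [
    [0,0,-2,0,0],
    [0,0,-4,0,0],
    [0,0,-6,0,0],
    [0,0,-6,0,0]
  ]
}}

```text
time: 15.45
position: [0.5386, 0.121, 0.1255]
tool_rot: [2.191, 1.872, 0.379]
ft_force: [2.4, 0.6, 0.2]
grip_width: 0.003
grip_force: 1.2
```

```bash
python3 -c "
from h import *
jt()"
```

```text
t 15.45 home->toolshift [ -7.7 -45.   23.2] tip in table [45.5  7.4  6.3] F [2.4 0.6 0.2] w 0.0
pos [0.539 0.121 0.125] q [-0.08 -0.01 -0.26  2.11  0.19  0.72 -0.63] yaw 81.4 toolz [ 0.344 -0.01  -0.939] toolz in table [-0.071  0.048 -0.996] toolx in table [-0.001  0.999  0.049]
```

Emit:
{"fn": "arm_command", "kwargs": {
  "motion": [
    [0,0,-2,0,0],
    [0,0,-4,0,0],
    [0,0,-5,0,0],
    [0,0,-5,0,0]
  ]
}}

```text
time: 15.78
position: [0.5355, 0.1213, 0.1247]
tool_rot: [2.19, 1.87, 0.382]
ft_force: [7.9, -0.7, 0.8]
grip_width: 0.005
grip_force: 3.2
```

```bash
python3 -c "
from h import *
jt()"
```

```text
t 15.78 home->toolshift [ -7.5 -41.9  23.4] tip in table [42.5  7.2  6.9] F [ 7.9 -0.7  0.8] w 0.0
pos [0.536 0.121 0.125] q [-0.09 -0.02 -0.27  2.12  0.19  0.72 -0.63] yaw 81.4 toolz [ 0.347 -0.01  -0.938] toolz in table [-0.068  0.049 -0.997] toolx in table [-0.001  0.999  0.049]
```

Emit:
{"fn": "arm_command", "kwargs": {
  "motion": [
    [0,0,10,0,0],
    [0,0,20,2,0],
    [0,0,20,5,0],
    [0,0,20,6.5,0],
    [0,0,20,6.5,0]
  ]
}}

```text
time: 16.2
position: [0.5553, 0.1179, 0.1274]
tool_rot: [2.191, 1.87, 0.376]
ft_force: [-15.6, -3.8, 25.2]
grip_width: 0.004
grip_force: 14.7
```

```bash
python3 - <<'E'
from h import *
jt()
im,d,K,E=snap('scene');np.savez('s5.npz',im=im,d=d,K=K,E=E)
im2,d2,K2,E2=snap('top');np.savez('t5.npz',im=im2,d=d2,K=K2,E=E2)
a=cv2.resize(im[200:270,180:270],(514,400),interpolation=cv2.INTER_CUBIC)
b=cv2.resize(im2[145:212,185:260],(286,255),interpolation=cv2.INTER_CUBIC)
o=np.zeros((400,800,3),np.uint8);o[:,:514]=a;o[:255,514:]=b
cv2.imwrite('pics/s5.png',o[:,:,::-1])
E
```

```text
t 16.2 home->toolshift [ -7.2 -61.6  19.3] tip in table [61.8  7.2  1.2] F [-15.6  -3.8  25.2] w 0.0
pos [0.555 0.118 0.127] q [-0.08  0.02 -0.26  2.08  0.2   0.73 -0.62] yaw 81.4 toolz [ 0.344 -0.012 -0.939] toolz in table [-0.071  0.046 -0.996] toolx in table [-0.001  0.999  0.046]
```

View pics/s5.png

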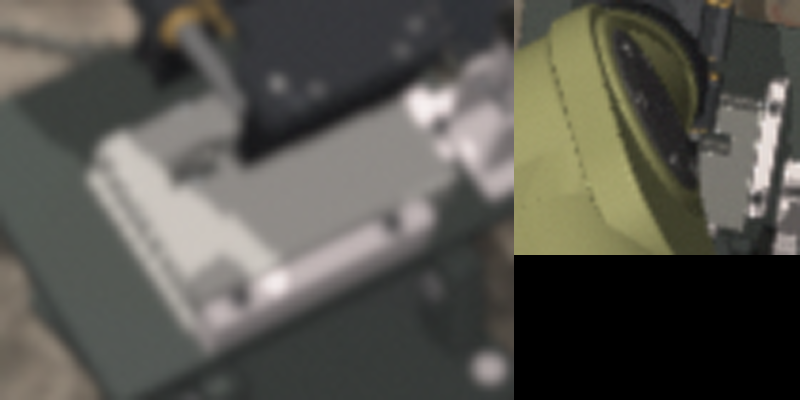

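The tip touches the bed at reading z = 1.2 mm, so the height calibration is good. The stack looks nearly aligned. I'll lift a little and push again, low enough for the bottom plate.

Emit:
{"fn": "arm_command", "kwargs": {
  "motion": [
    [0,0,-4,-4,0],
    [0,0,-10,-4,0],
    [0,0,-16,-3.5,0],
    [0,0,-20,-3.5,0],
    [0,0,-22,-3.5,0]
  ]
}}

```text
time: 16.72
position: [0.5366, 0.1206, 0.1218]
tool_rot: [2.187, 1.867, 0.386]
ft_force: [13.1, -3.9, 1.9]
grip_width: 0.006
grip_force: 6.5
```

```bash
python3 -c "
from h import *
jt()"
```

```text
t 16.72 home->toolshift [ -6.9 -42.1  20.1] tip in table [42.4  6.7  3.8] F [13.1 -3.9  1.9] w 0.01
pos [0.537 0.121 0.122] q [-0.09 -0.01 -0.27  2.12  0.2   0.71 -0.64] yaw 81.4 toolz [ 0.351 -0.011 -0.936] toolz in table [-0.063  0.049 -0.997] toolx in table [-0.001  0.999  0.049]
```

Emit:
{"fn": "arm_command", "kwargs": {
  "motion": [
    [0,0,4,0,0],
    [0,0,4,-13,0],
    [0,0,0,-13,0],
    [0,0,-2.5,-13,0],
    [0,0,-2.5,-13,0]
  ]
}}

```text
time: 17.13
position: [0.5308, 0.1219, 0.1346]
tool_rot: [2.186, 1.866, 0.39]
ft_force: [10.9, -3.1, 4.3]
grip_width: 0.003
grip_force: 6.0
```

```bash
python3 -c "
from h import *
jt()"
```

```text
t 17.13 home->toolshift [ -7.8 -41.1  34. ] tip in table [42.3  7.  17.9] F [10.9 -3.1  4.3] w 0.0
pos [0.531 0.122 0.135] q [-0.09 -0.04 -0.27  2.12  0.18  0.73 -0.63] yaw 81.5 toolz [ 0.353 -0.01  -0.935] toolz in table [-0.061  0.051 -0.997] toolx in table [-0.001  0.999  0.051]
```

Emit:
{"fn": "arm_command", "kwargs": {
  "motion": [
    [0,0,10,-5,0],
    [0,5,10,-30,0],
    [0,40,-10,-40,0],
    [0,70,-30,-40,0],
    [0,84,-42,-40,0]
  ]
}}

```text
time: 17.55
position: [0.4833, 0.2165, 0.1575]
tool_rot: [2.19, 1.878, 0.378]
ft_force: [0.1, -0.1, 0.3]
grip_width: 0.009
grip_force: 0.0
```

Emit:
{"fn": "arm_command", "kwargs": {
  "motion": [
    [0,0,0,0,0],
    [0,0,3,30,0],
    [0,0,4,45,0],
    [0,0,4,48,0],
    [0,0,4,48,0]
  ]
}}

```text
time: 17.97
position: [0.5046, 0.2098, 0.112]
tool_rot: [2.195, 1.873, 0.37]
ft_force: [-0.5, -0.0, 0.3]
grip_width: 0.007
grip_force: 0.0
```

```bash
python3 -c "
from h import *
jt()"
```

```text
t 17.97 home->toolshift [-89.6   5.   23.4] tip in table [-4.4 89.1 13.8] F [-0.5 -0.   0.3] w 0.01
pos [0.505 0.21  0.112] q [-0.17  0.02 -0.4   2.11  0.3   0.75 -0.92] yaw 81.4 toolz [ 0.338 -0.013 -0.941] toolz in table [-0.077  0.045 -0.996] toolx in table [-0.001  0.999  0.045]
```

Emit:
{"fn": "arm_command", "kwargs": {
  "motion": [
    [0,0,4,6,0],
    [0,0,6,10,0],
    [0,-5,6,10.5,0],
    [0,-12,6,10.5,0],
    [0,-17,6,10.5,0]
  ]
}}

```text
time: 18.38
position: [0.5125, 0.1923, 0.106]
tool_rot: [2.192, 1.871, 0.377]
ft_force: [0.4, 0.0, 0.0]
grip_width: 0.004
grip_force: 0.0
```

Emit:
{"fn": "arm_command", "kwargs": {
  "motion": [
    [0,-3,0,0,0],
    [0,-5,0,0,0],
    [0,-7,0,0,0],
    [0,-7,0,0,0]
  ]
}}

```text
time: 18.72
position: [0.5119, 0.188, 0.1062]
tool_rot: [2.191, 1.873, 0.382]
ft_force: [1.8, 4.6, -0.7]
grip_width: 0.008
grip_force: 2.2
```

```bash
python3 -c "
from h import *
jt()"
```

```text
t 18.72 home->toolshift [-69.1  -3.4  14.7] tip in table [ 3.3 69.   4. ] F [ 1.8  4.6 -0.7] w 0.01
pos [0.512 0.188 0.106] q [-0.14  0.02 -0.38  2.13  0.28  0.71 -0.86] yaw 81.5 toolz [ 0.344 -0.007 -0.939] toolz in table [-0.071  0.051 -0.996] toolx in table [-0.002  0.999  0.051]
```

Emit:
{"fn": "arm_command", "kwargs": {
  "motion": [
    [0,-2,0,0,0],
    [0,-4,0,0,0],
    [0,-5,0,0,0],
    [0,-5,0,0,0]
  ]
}}

```text
time: 19.05
position: [0.5117, 0.1877, 0.107]
tool_rot: [2.189, 1.878, 0.391]
ft_force: [1.5, 13.4, -2.4]
grip_width: 0.0
grip_force: 6.4
```

```bash
python3 -c "
from h import *
jt()"
```

```text
t 19.05 home->toolshift [-68.9  -3.7  15.1] tip in table [ 3.5 68.7  4.9] F [ 1.5 13.4 -2.4] w 0.0
pos [0.512 0.188 0.107] q [-0.14  0.01 -0.37  2.13  0.27  0.71 -0.85] yaw 81.8 toolz [ 0.347 -0.001 -0.938] toolz in table [-0.069  0.058 -0.996] toolx in table [-0.004  0.998  0.058]
```

Emit:
{"fn": "arm_command", "kwargs": {
  "motion": [
    [0,8,0,0,0],
    [0,10,0,-35,0],
    [0,10,0,-75,0],
    [0,-10,0,-110,0],
    [0,-40,0,-130,0]
  ]
}}

```text
time: 19.47
position: [0.4607, 0.146, 0.2301]
tool_rot: [2.185, 1.876, 0.385]
ft_force: [1.9, -1.5, 1.1]
grip_width: 0.004
grip_force: 0.0
```

Emit:
{"fn": "arm_command", "kwargs": {
  "motion": [
    [0,-40,0,-10,0],
    [0,-80,0,-10,0],
    [0,-100,0,-10,0],
    [0,-100,0,-10,0],
    [0,-100,0,-10,0]
  ]
}}

```text
time: 19.88
position: [0.4581, 0.0434, 0.2066]
tool_rot: [2.221, 1.877, 0.319]
ft_force: [-0.0, -0.9, 0.4]
grip_width: 0.009
grip_force: 0.0
```

```bash
python3 - <<'E'
from h import *
jt()
im,d,K,E=snap('wrist');np.savez('w6.npz',im=im,d=d,K=K,E=E)
M=np.load('M.npy')
hz=lambda L:proj((np.array(L)/1000)@M[:3,:3].T+M[:3,3],K,E).round(1)
print('expected top-plate corners',hz([[35,55,24],[35,-55,24],[-35,-55,24],[-35,55,24]]).tolist())
print('bed-level corners',hz([[35,55,0],[35,-55,0],[-35,-55,0],[-35,55,0]]).tolist())
u0,v0=hz([[0,0,24]])[0]
print(E[:3,3],K[0,0],u0,v0)
u0=int(u0);v0=int(v0)
cv2.imwrite('pics/w6.png',cv2.resize(im,(800,600),interpolation=cv2.INTER_CUBIC)[:,:,::-1])
E
```

```text
t 19.88 home->toolshift [ 80.1  -5.3 124.9] tip in table [ 17.5 -83.1 107.4] F [-0.  -0.9  0.4] w 0.01
pos [0.458 0.043 0.207] q [ 0.26 -0.3  -0.4   2.15 -0.06  0.97 -0.28] yaw 80.6 toolz [ 0.301 -0.024 -0.953] toolz in table [-0.113  0.027 -0.993] toolx in table [0.004 1.    0.027]
expected top-plate corners [[313.4, 39.2], [309.6, 189.0], [226.1, 187.4], [219.3, 42.5]]
bed-level corners [[313.5, 47.7], [310.0, 184.0], [233.3, 182.6], [228.0, 50.4]]
[0.4271836  0.12538902 0.35047698] 305.09753365760116 266.4 118.9
```

```bash
python3 - <<'E'
from h import *
z=np.load('w6.npz');im=z['im']
a=cv2.resize(im[20:205,190:350],None,fx=3.2,fy=3.2,interpolation=cv2.INTER_CUBIC)
a=cv2.convertScaleAbs(a,alpha=1.3)
cv2.imwrite('pics/w6c.png',a[:,:,::-1])
E
```

```text
(no output)
```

View pics/w6c.png

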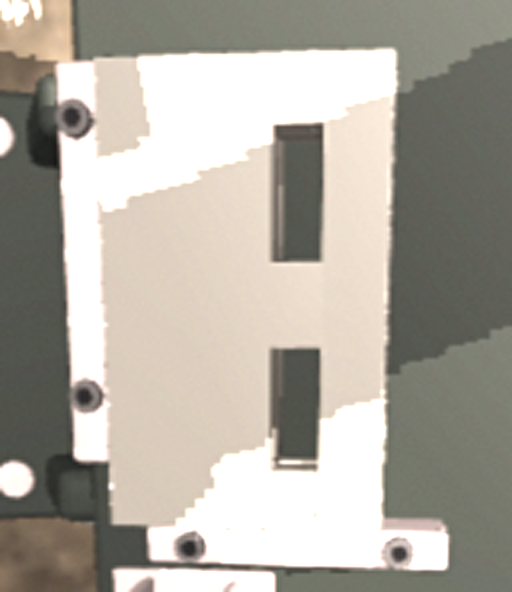

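The close view shows the stack square, with the slots clear through all four plates and the edges flush at both fences (crop corners (397,50), (382,520), (110,520)). Now the clamp handle.

Emit:
{"fn": "arm_command", "kwargs": {
  "motion": [
    [0,0,0,-15,0],
    [0,-20,-15,-20,0],
    [0,-40,-33,-22,0],
    [0,-42,-38,-22,0],
    [0,-42,-38,-22,0]
  ]
}}

```text
time: 20.35
position: [0.4299, 0.0261, 0.166]
tool_rot: [2.238, 1.926, 0.238]
ft_force: [-2.3, 1.2, 1.0]
grip_width: 0.008
grip_force: 1.3
```

```bash
python3 -c "
from h import *
jt()"
```

```text
t 20.35 home->toolshift [103.7  38.5  90.3] tip in table [ -22.6 -105.1   80.6] F [-2.3  1.2  1. ] w 0.01
pos [0.43  0.026 0.166] q [ 0.44 -0.3  -0.52  2.21 -0.12  0.96 -0.18] yaw 81.5 toolz [ 0.236 -0.031 -0.971] toolz in table [-0.178  0.01  -0.984] toolx in table [-0.017  1.     0.013]
```

Emit:
{"fn": "arm_command", "kwargs": {
  "motion": [
    [0,-3,4,-15,0],
    [0,-4,6,-30,0],
    [0,-5,6,-40,0],
    [0,-5,6,-40,0]
  ]
}}

```text
time: 20.68
position: [0.4334, 0.0241, 0.2065]
tool_rot: [2.239, 1.932, 0.237]
ft_force: [0.5, 0.7, 0.1]
grip_width: 0.007
grip_force: 0.0
```

```bash
python3 -c "
from h import *
jt()"
```

```text
t 20.68 home->toolshift [104.5  26.2 128.9] tip in table [  -2.8 -106.4  116.1] F [0.5 0.7 0.1] w 0.01
pos [0.433 0.024 0.207] q [ 0.01 -0.3  -0.15  2.16  0.02  1.05 -0.29] yaw 81.6 toolz [ 0.232 -0.028 -0.972] toolz in table [-0.182  0.012 -0.983] toolx in table [-0.02   1.     0.016]
```

Emit:
{"fn": "arm_command", "kwargs": {
  "motion": [
    [0,-15,-3,0,0],
    [0,-26,-4,2,0],
    [0,-32,-4,10,0],
    [0,-37,-4,18,0],
    [0,-41,-4,26,0]
  ]
}}

```text
time: 21.1
position: [0.4333, -0.0209, 0.1822]
tool_rot: [2.233, 1.92, 0.243]
ft_force: [6.1, -6.9, 14.3]
grip_width: 0.004
grip_force: 7.2
```

```bash
python3 - <<'E'
from h import *
jt()
z=snap('top');im,d,K,E=z;M=np.load('M.npy');q=(pts(d,K,E)-M[:3,3])@M[:3,:3]*1000
m=(abs(q[...,0]+18)<14)&(q[...,1]<-115)&(q[...,1]>-200)&(q[...,2]>25)&(q[...,2]<130)&(d>0)&(im.max(2)<70)
for a in q[m][::6].round(): print(a,end=' ')
E
```

```text
t 21.1 home->toolshift [149.7  23.8 103.6] tip in table [  -5.6 -150.9   90.7] F [ 6.1 -6.9 14.3] w 0.0
pos [ 0.433 -0.021  0.182] q [ 0.12 -0.29 -0.15  2.2  -0.    0.98 -0.17] yaw 81.4 toolz [ 0.243 -0.034 -0.969] toolz in table [-0.17   0.008 -0.985] toolx in table [-0.017  1.     0.011]
```

Emit:
{"fn": "arm_command", "kwargs": {
  "motion": [
    [0,-3,0,5,0],
    [0,-6,0,10,0],
    [0,-9,0,15,0],
    [0,-11,0,20,0],
    [0,-13,0,25,0]
  ]
}}

```text
time: 21.57
position: [0.439, -0.0346, 0.1588]
tool_rot: [2.231, 1.918, 0.247]
ft_force: [11.2, -7.0, 10.4]
grip_width: 0.005
grip_force: 6.4
```

```bash
cat > hd.py <<'E'
from h import *
jt()
im,d,K,E=snap('scene');M=np.load('M.npy');q=(pts(d,K,E)-M[:3,3])@M[:3,:3]*1000
m=(abs(q[...,0]+18)<12)&(q[...,1]<-112)&(q[...,1]>-200)&(q[...,2]>25)&(q[...,2]<130)&(d>0)&(im.max(2)<80)
print('handle?',[a.astype(int).tolist() for a in q[m][::max(1,m.sum()//12)].round()])
m=(abs(q[...,0]+18)<12)&(q[...,1]<-20)&(q[...,1]>-95)&(q[...,2]>30)&(d>0)&(q[...,2]<130)
print('arm?',[a.astype(int).tolist() for a in q[m][::max(1,m.sum()//10)].round()])
E
python3 hd.py
```

```text
t 21.57 home->toolshift [162.5  21.7  79.3] tip in table [  -7.8 -163.4   66.1] F [11.2 -7.  10.4] w 0.0
pos [ 0.439 -0.035  0.159] q [ 0.13 -0.26 -0.13  2.23  0.    0.92 -0.14] yaw 81.4 toolz [ 0.247 -0.034 -0.968] toolz in table [-0.166  0.008 -0.986] toolx in table [-0.017  1.     0.011]
handle? [[-7, -152, 103], [-13, -161, 90], [-13, -163, 77], [-13, -162, 70], [-16, -151, 74], [-28, -180, 67], [-26, -169, 63], [-23, -153, 62], [-19, -137, 60], [-13, -126, 51], [-29, -148, 54], [-29, -144, 50], [-27, -124, 41]]
arm? [[-7, -92, 42], [-15, -86, 43], [-15, -57, 56], [-18, -77, 42], [-9, -28, 59], [-18, -29, 68], [-19, -30, 63], [-21, -28, 65], [-27, -31, 68], [-29, -55, 47], [-28, -24, 55]]
```

Emit:
{"fn": "arm_command", "kwargs": {
  "motion": [
    [0,-2,1,5,0],
    [0,-4,2,10,0],
    [0,-5,3,15,0],
    [0,-6,4,20,0],
    [0,-7,5,24,0]
  ]
}}

```text
time: 22.03
position: [0.4389, -0.0391, 0.1359]
tool_rot: [2.249, 1.933, 0.226]
ft_force: [-55.5, 10.6, 95.2]
grip_width: 0.011
grip_force: 51.2
```

```bash
python3 hd.py
```

```text
t 22.03 home->toolshift [166.9  28.2  56.6] tip in table [ -16.8 -167.8   45. ] F [-55.5  10.6  95.2] w 0.01
pos [ 0.439 -0.039  0.136] q [ 0.14 -0.21 -0.12  2.24 -0.    0.89 -0.13] yaw 81.4 toolz [ 0.223 -0.028 -0.974] toolz in table [-0.191  0.01  -0.981] toolx in table [-0.016  1.     0.013]
handle? [[-8, -129, 130], [-24, -131, 121], [-21, -171, 76], [-20, -177, 63], [-23, -176, 59], [-24, -164, 60], [-24, -161, 54], [-11, -145, 38], [-20, -154, 41], [-28, -168, 39], [-21, -133, 45], [-22, -127, 43], [-28, -143, 31]]
arm? [[-6, -93, 41], [-12, -75, 43], [-15, -62, 45], [-28, -82, 44], [-16, -62, 33], [-30, -78, 38], [-16, -41, 38], [-30, -58, 42], [-25, -39, 42], [-27, -30, 43], [-28, -26, 36]]
```

Handle is at its stop (tip z = 45 mm, arm flat). Lifting off at once.

Emit:
{"fn": "arm_command", "kwargs": {
  "motion": [
    [0,0,0,-8,0],
    [0,0,0,-20,0],
    [0,0,0,-45,0],
    [0,0,0,-80,0],
    [0,0,0,-110,0]
  ]
}}

```text
time: 22.5
position: [0.4309, -0.0414, 0.2306]
tool_rot: [2.264, 1.935, 0.203]
ft_force: [0.8, -0.1, -0.6]
grip_width: 0.005
grip_force: 0.0
```

```bash
python3 hd.py; python3 - <<'E'
from h import *
im,d,K,E=snap('scene');M=np.load('M.npy');q=(pts(d,K,E)-M[:3,3])@M[:3,:3]*1000
m=(q[...,2]>20)&(q[...,2]<28)&(abs(q[...,0])<60)&(q[...,1]>-50)&(q[...,1]<80)&(d>0)
Q=q[m];print('plate top extents',np.percentile(Q,[1,99],axis=0).round(1))
z0=np.load('s4.npz')
for n,(y,x) in dict().items(): pass
k=(slice(150,420),slice(130,420))
im0=np.load('scene0.npz')['im'];df=cv2.absdiff(im,im0).max(2)
for nm,w in dict(puck=(.369,-.21,.016),tape=(.42,.23,.02),brush=(.43,.298,.01)).items():
    u,v=proj([w],K,E)[0].astype(int);print(nm,(u,v),'mean diff',df[v-12:v+12,u-12:u+12].mean().round(1))
E
```

```text
t 22.5 home->toolshift [170.7  16.4 149.4] tip in table [  14.6 -171.5  134.6] F [ 0.8 -0.1 -0.6] w 0.0
pos [ 0.431 -0.041  0.231] q [ 0.11 -0.3  -0.08  2.1   0.    1.13 -0.13] yaw 81.0 toolz [ 0.203 -0.031 -0.979] toolz in table [-0.21   0.004 -0.978] toolx in table [-0.012  1.     0.007]
handle? [[-13, -185, 42], [-13, -167, 42], [-21, -170, 48], [-24, -175, 45], [-27, -172, 46], [-26, -167, 45], [-25, -161, 43], [-22, -152, 42], [-22, -139, 46], [-23, -137, 45], [-26, -140, 44], [-29, -152, 36], [-26, -125, 38]]
arm? [[-7, -92, 42], [-12, -75, 43], [-15, -63, 43], [-27, -83, 43], [-15, -60, 34], [-29, -71, 43], [-20, -29, 53], [-29, -53, 45], [-25, -36, 44], [-19, -21, 38], [-27, -21, 38]]
plate top extents [[-46.  -48.9  20.1]
 [ 33.3  58.4  27.1]]
puck (np.int64(368), np.int64(211)) mean diff 20.2
tape (np.int64(218), np.int64(303)) mean diff 17.5
brush (np.int64(189), np.int64(324)) mean diff 19.6
```

```bash
python3 -c "
from bench import *
print(close_job())"
```

```text
the job is handed in; nothing more can be done
None
```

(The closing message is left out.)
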